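# Slide the meter home on the test station

## Robot

A 7-joint arm with a two-finger parallel gripper is mounted at the origin on the work surface. World frame = base frame: x ahead of the robot, y to its left, z up, the work surface at z = 0. Lengths are in m, angles in rad, forces in N, time in s.
With the tool pointing down it reaches from about 0.425 to 0.95 m from the base axis. Payload 4.7 kg.
Tool frame: the origin (TCP) lies between the finger pads; the fingertips stand 14 mm ahead of it and the grasp point (between the pads) lies 5 mm behind it; y points along the fingers, z is the direction in which the jaws open and shut, and the axes are right-handed (so a half turn about y gives the same grasp; the last joint's range is limited). The gripper opens to 87 mm and grips with 3 to 60 N. Pads are 19 mm wide; open, the fingers measure 117 mm over their backs; the gripper's body (75 mm by 190 mm) begins 51 mm behind the grasp point.
Start: joints at [-1.185, 0.469, -0.049, 1.532, 0.024, 1.141, -0.082], TCP at [0.272, 0.618, 0.237] pointing down, gripper open.
Joint ranges: [-2.59, 2.59], [-0.33, 1.99], [-1.39, 1.29], [0.1, 2.45], [-1.04, 4.18], [0.21, 1.99], [-2.66, 2.66]. Speed limits (rad/s): [2.57, 2.57, 3.14, 3.14, 3.14, 3.14, 3.14].

## Interface

Orientations are given as a unit quaternion [x, y, z, w].
In Python, from station import robot, optics, workorder gives the robot as it stands. The module is installed in compiled form; this text tells all that it offers.
- The arm moves only by the tool step_arm, never from a script. Its argument "commands" is a list of rows, each a list of 3 entries, a list of its own where there are three numbers: the shift along the tool's x, y, z in units of 200 mm (1.0 is 200 mm), then the turn, a rotation vector about the tool's x, y, z in units of 2 pi rad (1.0 is 2 pi rad), then the opening, from 0 (shut) to 1 (fully open). A call has 1 to 12 rows; each row is the pose to reach, as a shift and turn from the pose commanded when the call began, along the tool's axes at that moment, turning the shorter way round; what a row does not reach only later rows make up. A row lasts 1/10 s, in which the tool goes at most 50 mm and 8.59 degrees, less where a joint would pass 70% of its speed; a pose out of reach is approached as far as the arm can. A call with a number of a shift or a turn outside -1 to 1 is refused whole. A call with a gripper value outside its range is refused whole. The fingers move at their own pace and stop on an object; "grip_force" is the grip in N (left out, the last holds). Time passes only in rows, so rows that repeat a pose let the fingers close. It gives the time, the measured TCP pose, the force and the opening at its end, in the units of the state.
- robot.state(): the state, without advancing time (a new reading comes with each control period).
- optics.get_image(name): name is "scene" or "top" or "wrist"; returns the picture (420x560x3 uint8, red, green, blue); there is no depth.
- optics.camera_info(name): a dict with "intrinsics" (3x3 intrinsics, pixels), "pose" (4x4, takes a point from camera to world coordinates). Camera axes: x right, y up, looking along -z (the intrinsics and any distortion apply to the point x, -y, -z); pixel columns grow to the right and rows downward; lengths in m; the calibration is good to about 2 mm. A picture is of the moment at which its call begins: read the wrist's pose just before it. camera_info takes no time and is no camera call; for the wrist camera it gives the pose at the moment of the call.
- workorder.sign_off(): hands the job in, once; it reports no verdict.
The state is a dict: "time_s": time; "joint_positions": joint angles; "dq": joint speeds; "joint_torque": joint torques, N m; "position": TCP position; "eef_rot": TCP orientation; "wrist_force": force on the tool from outside, world axes, zero at the start; "wrist_torque": the same for the moment, N m; "grip_width": finger opening in m.
Only numpy, scipy, OpenCV 4.12 (cv2) and the standard library are available. Lean on these libraries where they do the work, as an engineer would, in place of code of your own. Each camera call takes 0.05 s, during which the arm holds its last target. There are 200 camera calls.

## Task

Push the electricity meter along the plate and down the lane between the two guide rails until it is fully home against the terminal block, without the meter touching either rail on the way; it starts crooked and off-centre before the lane. Only push it with the fingers: do not pick it up, tip it or carry it, and leave everything else on the bench where it is.

Things in the scene. Friction and masses are not known exactly. Their poses are not given: they have to be found in the camera images.
- rig: meter test station fixed to the bench: grey plate 180 mm wide (x), 12 mm thick, 500 mm long (y = -300 to +200), with two low rails and a black terminal block. Origin on the bench surface below the lane's centre line; x points across the lane, away from the robot; y along the lane, the pushing direction, roughly to the robot's left (turned up to 0.22 rad). The plate before the rails is bare.
- mouth (a point): point on the plate top at the mouth of the lane, where the rails begin, on the centre line: y = -50 mm of the station. Axes as the station's.
- stop (a point): point on the plate top at the foot of the terminal block's face, on the lane's centre line: y = +160 mm of the station. Axes as the station's. The block is 130 mm wide, 40 mm deep, its top 57 mm above the bench.
- rail_near: aluminium guide rail on the side nearer the robot, 8 mm thick, 210 mm long from mouth to stop, 20 mm high (top 32 mm above the bench). Origin at the centre of its underside, at x = -61, y = +55 mm of the station; inner face at x = -57 mm.
- rail_far: the same rail on the side away from the robot, origin at x = +61, y = +55 mm of the station; inner face at x = +57 mm. The clear lane between the rails is 114 mm wide.
- meter: black electricity meter lying on its back before the mouth, a plain-sided box 90 mm wide (x), 120 mm long (y), 59 mm tall, 0.4 to 0.75 kg, dial up, brass terminals at its +y end, which faces the stop. Origin: centre of its underside. Starts up to 18 mm off the centre line, turned up to 0.25 rad. Slides with dry friction, stays where left. Home: origin at y = +100 mm of the station.
- screwdriver: screwdriver, about 180 mm long, lying on the bench beside the far rail; bystander
- fuse: white ceramic cartridge fuse with brass caps, 22 mm across, 58 mm tall, standing on the bench beside the near rail; bystander
- relay: small plug-in relay, 36 x 50 x 46 mm tall, standing on the bench beside the near rail; bystander
- multimeter: orange-cased handheld multimeter, 90 x 180 x 45 mm, lying beyond the station; bystander
- clamp_meter: grey clamp meter, 70 mm wide, about 235 mm long, 36 mm thick, lying left of the robot; bystander
- marker: white marker pen with black cap, 14 x 120 x 14 mm, lying right of the robot; bystander
- screw_tray: flat steel tray with three compartments, 110 x 150 x 30 mm, beyond the station; bystander
Things that resemble listed ones, but are neither listed nor needed, are in the scene too. Leave any pink look-alike of the meter alone.

How it is judged:
By the outcome, as a careful person would: the job done as asked, in the order asked, and still so for the second after the job is handed in, with the robot touching nothing.
It also fails if it takes over 72 s, if anything falls off the work surface, if the arm or the gripper's body presses on something with over 40 N, if the wrist force passes 120 N, or if a joint passes its speed limit or range.

## Working session

There is one attempt and no reset: what is moved stays moved. The work goes in short steps, Python scripts to look and compute and a tool call to move; the robot and the scene stay as the last step left them, time stands still between calls to the robot, and variables do not carry over. Pictures are saved under pics/ and viewed, about 8 in all and at most 12, crops included, and the job is handed in when it is done.

Besides the shell and the picture viewer there is one more tool, called after "Call:" by a JSON object that holds its "name" and its "arguments", one argument or row to a line. step_arm: Moves the arm, as the interface text tells. Its arguments: {"type":"object","properties":{"commands":{"type":"array"},"grip_force":{"type":"number"}},"required":["commands"]}

```bash
mkdir -p pics
python3 - <<'E'
from station import robot, optics
import cv2, numpy as np
s=robot.state(); print(s)
for n in ("top","scene"):
    im=optics.get_image(n); cv2.imwrite(f"pics/{n}0.png",im[:,:,::-1])
    c=optics.camera_info(n); print(n,c)
E
```

```text
{'time_s': 0.0, 'joint_positions': array([-1.1848819 ,  0.46943657, -0.04858885,  1.53368676,  0.02408699,
        1.14099331, -0.08230822]), 'dq': array([-0.00074479, -0.00175637, -0.00067659,  0.0009481 , -0.00073241,
       -0.00012117,  0.00141844]), 'joint_torque': array([-4.74634435e-04, -5.07968438e+01, -8.08592420e-02, -2.36156934e+01,
       -6.14381558e-02,  3.79228941e-02,  1.63458858e-04]), 'position': array([0.27179865, 0.61723691, 0.2355057 ]), 'eef_rot': array([ 0.69262772, -0.14572511,  0.14548582, -0.69127774]), 'wrist_force': array([ 0.01389122, -0.8229721 ,  0.26155094]), 'wrist_torque': array([0.00068878, 0.0006422 , 0.02083332]), 'grip_width': 0.0869936451045297}
top {'intrinsics': array([[402.43313181,   0.        , 275.6125379 ],
       [  0.        , 402.43313181, 210.52774657],
       [  0.        ,   0.        ,   1.        ]]), 'pose': array([[ 0.02169384,  0.98485667, -0.17200789,  0.30672276],
       [-0.99936612,  0.02621933,  0.02408137, -0.0075132 ],
       [ 0.02822663,  0.17137644,  0.98480119,  1.20160376],
       [ 0.        ,  0.        ,  0.        ,  1.        ]])}
scene {'intrinsics': array([[391.55940294,   0.        , 285.52180547],
       [  0.        , 391.55940294, 207.30482505],
       [  0.        ,   0.        ,   1.        ]]), 'pose': array([[ 0.07620524, -0.81217518,  0.57841529,  1.13130262],
       [ 0.99702262,  0.05521764, -0.05382284, -0.06235805],
       [ 0.01177485,  0.58079471,  0.8139649 ,  0.87986566],
       [ 0.        ,  0.        ,  0.        ,  1.        ]])}
```

View pics/top0.png

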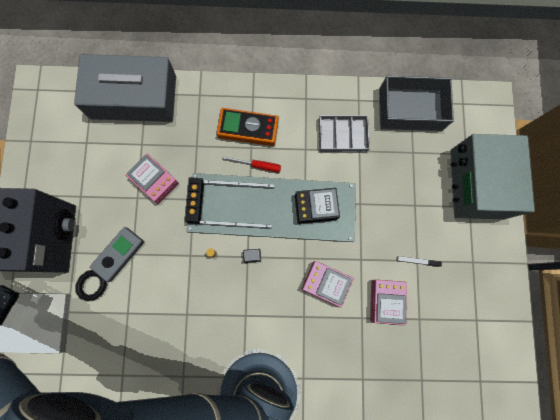

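View pics/scene0.png

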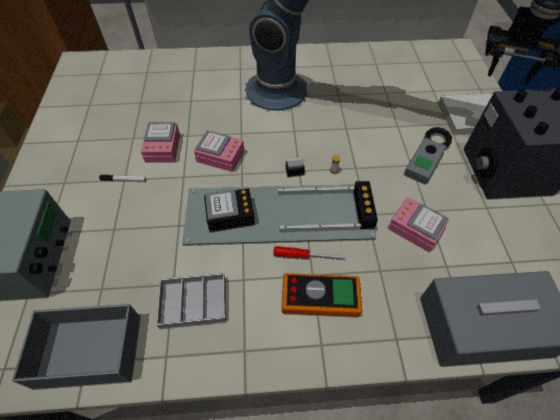

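The top view shows the black meter on the plate at (317,206), the rails running left from about x=272 to 203, and the terminal block at (194,201). The pink look-alikes are at (152,178), (328,284) and (389,301). Only the black one on the plate before the mouth fits the description. I'll enlarge that area.

Run:
```python
import cv2
im=cv2.imread("pics/top0.png")[165:255,175:365]
cv2.imwrite("pics/crop0.png",cv2.resize(im,None,fx=4.2,fy=4.2,interpolation=cv2.INTER_CUBIC))
im=cv2.imread("pics/scene0.png")[170:255,175:385]
cv2.imwrite("pics/crop1.png",cv2.resize(im,None,fx=3.8,fy=3.8,interpolation=cv2.INTER_CUBIC))
```

```text
(no output)
```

View pics/crop0.png

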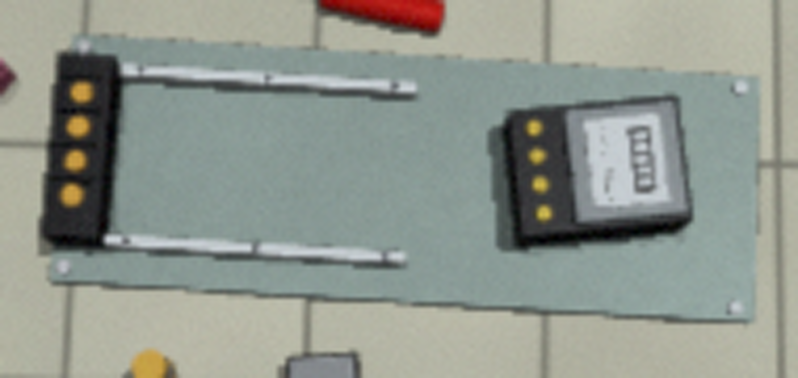

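View pics/crop1.png

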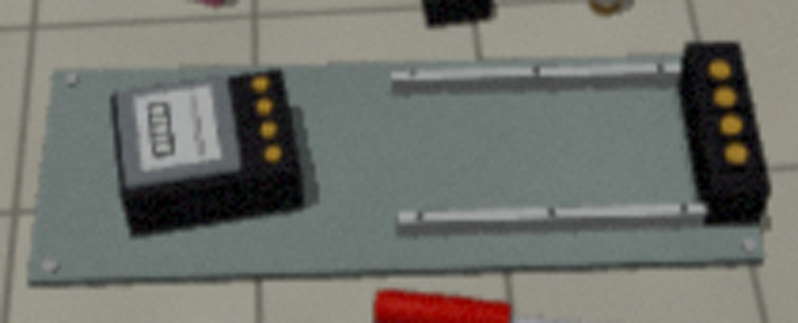

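```bash
cat > h.py <<'E'
import numpy as np, cv2
from scipy.optimize import least_squares
from scipy.spatial.transform import Rotation as R
def proj(c,P):
    K,T=c["intrinsics"],c["pose"]; p=(np.asarray(P)-T[:3,3])@T[:3,:3]
    return np.c_[K[0,2]+K[0,0]*p[:,0]/-p[:,2], K[1,2]-K[1,1]*p[:,1]/-p[:,2]]
def place(q,L):
    L=np.asarray(L,float); c,s=np.cos(q[2]),np.sin(q[2])
    return np.c_[q[0]+c*L[:,0]-s*L[:,1], q[1]+s*L[:,0]+c*L[:,1], L[:,2]]
def fit(obs,q0):  # obs: list of (cam,[local pts],[pixels])
    f=lambda q: np.concatenate([(proj(c,place(q,L))-U).ravel() for c,L,U in obs])
    r=least_squares(f,q0,loss="soft_l1"); return r.x, np.abs(r.fun).reshape(-1,2).round(1).tolist()
def rel(rig,m):
    d=m[:2]-rig[:2]; c,s=np.cos(rig[2]),np.sin(rig[2])
    return np.array([c*d[0]+s*d[1],-s*d[0]+c*d[1],m[2]-rig[2]])
def crop(U,off,f): return np.array(off)+(np.array(U)+.5)/f-.5
M=[(.045,.06,.071),(.045,-.06,.071),(-.045,-.06,.071),(-.045,.06,.071)] # far+y, far-y, near-y, near+y
E
python3 - <<'E'
from h import *
from station import robot, optics
t,s=optics.camera_info("top"),optics.camera_info("scene")
a=lambda U:crop(U,(175,165),4.2); b=lambda U:crop(U,(175,170),3.8)
P=[(.09,.2,.012),(.09,-.3,.012),(-.09,-.3,.012),(-.09,.2,.012)]
Rl=[(.057,-.05,.032),(.065,-.05,.032),(-.057,-.05,.032),(-.065,-.05,.032)]
rt=[(t,P,a([(80,37),(758,75),(752,320),(50,282)])),(t,Rl,a([(416,97),(416,80),(405,250),(405,266)]))]
rs=[(s,[P[2],P[1],P[0]],b([(55,70),(30,283),(762,260)])),(s,[(-.061,-.05,.032),(.061,-.05,.032)],b([(391,75),(397,216)]))]
mt=[(t,M,a([(507,113),(677,97),(690,218),(522,240)]))]
ms=[(s,[M[2],M[3],M[0],M[1]],b([(112,95),(281,71),(300,182),(127,207)]))]
for n,r,m in (("top",rt,mt),("scene",rs,ms),("both",rt+rs,mt+ms)):
    rig,e=fit(r,[.5,0,0]); me,e2=fit(m,[.5,-.15,0])
    print(n,rig.round(4),me.round(4),"rel",rel(rig,me).round(4)); print(e,e2)
print(R.from_quat(robot.state()["eef_rot"]).as_matrix().round(3))
E
```

```text
top [ 0.5271  0.0236 -0.0306] [ 0.5255 -0.1546  0.1322] rel [ 0.0038 -0.1782  0.1628]
[[2.1, 0.4], [0.4, 0.0], [0.8, 0.4], [0.3, 0.2], [0.2, 0.9], [0.1, 0.5], [0.3, 0.5], [0.2, 0.6]] [[0.6, 0.3], [0.1, 0.7], [1.2, 1.0], [0.4, 0.2]]
scene [ 0.5301  0.025  -0.0343] [ 0.5417 -0.1529  0.1116] rel [ 0.0178 -0.1774  0.1458]
[[0.5, 0.0], [1.1, 0.5], [1.0, 0.4], [0.3, 0.1], [0.2, 0.4]] [[0.5, 0.5], [1.1, 0.4], [0.9, 0.9], [2.0, 0.2]]
both [ 0.5281  0.0242 -0.0311] [ 0.5313 -0.1538  0.1285] rel [ 0.0088 -0.1778  0.1596]
[[2.2, 0.8], [0.3, 0.2], [0.6, 0.1], [0.5, 0.2], [0.4, 1.2], [0.3, 0.2], [0.1, 0.2], [0.0, 0.9], [0.9, 0.2], [1.3, 0.8], [0.6, 1.2], [0.1, 0.4], [0.1, 0.2]] [[0.7, 2.4], [0.1, 2.6], [0.9, 0.9], [0.7, 1.9], [1.0, 2.3], [0.3, 2.9], [0.6, 4.7], [1.9, 3.4]]
[[ 0.915 -0.001  0.403]
 [-0.403 -0.002  0.915]
 [ 0.    -1.    -0.002]]
```

The two cameras disagree on the meter's x by about 14 mm. I probably mixed up its dark side faces with the top edges, so I'll look at a brightened enlargement.

Run:
```python
import cv2, numpy as np
g=lambda im:(255*(im/255.)**.4).astype(np.uint8)
a=g(cv2.imread("pics/top0.png")[180:230,288:348]);b=g(cv2.imread("pics/scene0.png")[182:237,197:262])
r=lambda im:cv2.resize(im,(400,int(400*im.shape[0]/im.shape[1])),interpolation=cv2.INTER_CUBIC)
a,b=r(a),r(b);h=max(a.shape[0],b.shape[0])
p=lambda im:cv2.copyMakeBorder(im,0,h-im.shape[0],0,0,cv2.BORDER_CONSTANT)
cv2.imwrite("pics/crop2.png",np.hstack([p(a),p(b)]))
```

```text
(no output)
```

View pics/crop2.png

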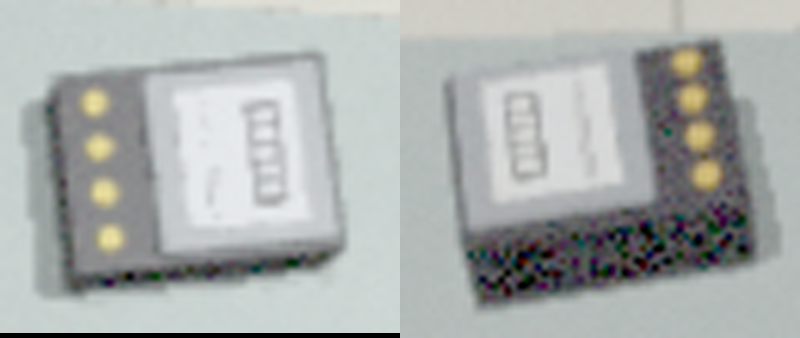

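The brightened crop separates the top face from the dark side faces. In the left panel the top corners are (60,74), (322,54), (343,242) and (78,275). In the right panel they are (47,78), (320,42), (345,190) and (65,237), with the bottom edge at (78,305) and (352,262).

Run:
```python
from h import *
from station import robot, optics
t,s=optics.camera_info("top"),optics.camera_info("scene")
a=lambda U:crop(U,(288,180),400/60); b=lambda U:crop(U,(197,182),400/65)
mt=[(t,M,a([(60,74),(322,54),(343,242),(78,275)]))]
ms=[(s,[M[2],M[3],M[0],M[1],(.045,-.06,.012),(.045,.06,.012)],b([(47,78),(320,42),(345,190),(65,237),(78,305),(352,262)]))]
rigs=dict(top=[.5271,.0236,-.0306],scene=[.5301,.025,-.0343],both=[.5281,.0242,-.0311])
for n,m in (("top",mt),("scene",ms),("both",mt+ms)):
    me,e2=fit(m,[.5,-.15,0]); print(n,me.round(4),rel(np.array(rigs[n]),me).round(4),e2)
```

```text
top [ 0.5275 -0.1556  0.1237] [ 0.0059 -0.1791  0.1543] [[1.3, 0.3], [0.5, 1.2], [1.4, 1.2], [0.5, 0.3]]
scene [ 0.5297 -0.1546  0.1185] [ 0.0058 -0.1795  0.1528] [[1.2, 2.6], [0.2, 3.3], [1.1, 0.1], [1.4, 0.1], [0.1, 1.4], [1.2, 1.2]]
both [ 0.5286 -0.155   0.1224] [ 0.0061 -0.1791  0.1535] [[1.5, 0.7], [0.3, 1.6], [1.1, 0.8], [0.8, 0.1], [1.4, 2.8], [0.1, 3.7], [1.0, 0.3], [1.5, 0.4], [0.1, 1.1], [1.1, 0.8]]
```

The cameras now agree. Relative to the station the meter is at x=+6 mm, y=−179 mm, yaw +0.153 rad; the station is at (0.528, 0.024) with yaw −0.031. The plan has two pushes:
1. Push from the far side with two fingers spaced along y, to square and centre the meter.
2. Push from the rear with two fingers, down the lane to the block.

First I'll turn the tool to the station axes (tool x = station x, tool z = station y, tool y down) and travel.

Call:
{"name": "step_arm", "arguments": {
  "commands": [
    [[0.25,0,-0.25],[0,-0.0238,0],0.8],
    [[0.5,0,-0.5],[0,-0.0476,0],0.8],
    [[0.75,0,-0.75],[0,-0.0611,0],0.8],
    [[1,0,-1],[0,-0.0611,0],0.8],
    [[1,0,-1],[0,-0.0611,0],0.8],
    [[1,0,-1],[0,-0.0611,0],0.8],
    [[1,0,-1],[0,-0.0611,0],0.8],
    [[1,0,-1],[0,-0.0611,0],0.8]
  ]
}}

```text
time_s: 0.9
position: [0.3746, 0.3537, 0.2366]
eef_rot: [-0.707, 0.012, -0.011, 0.707]
wrist_force: [-0.1, -0.1, -0.3]
grip_width: 0.0694
```

```bash
cat >> h.py <<'E'
RIG=np.array([.5281,.0242,-.0311])
def tool(s):
    A=R.from_quat(s["eef_rot"]).as_matrix(); z=A[:,2]
    p=rel(RIG,np.array([*s["position"][:2],np.arctan2(z[1],z[0])]))
    print("t %.2f TCP station x %.1f y %.1f z %.1f mm; jaw angle %.2f deg; tilt %.4f; w %.1f F %s"%(s["time_s"],*(1e3*p[:2]),1e3*s["position"][2],np.degrees(p[2]),A[2,1],1e3*s["grip_width"],s["wrist_force"].round(1)))
E
python3 -c "
from h import *
from station import robot
s=robot.state();tool(s);print(s['joint_positions'].round(2))"
```

```text
t 0.90 TCP station x -163.7 y 324.6 z 236.6 mm; jaw angle 89.92 deg; tilt -1.0000; w 69.4 F [-0.1 -0.1 -0.3]
[-0.79  0.21 -0.06  1.91  0.01  1.03  0.69]
```

Call:
{"name": "step_arm", "arguments": {
  "commands": [
    [[0.16,0,-0.25],[0,0,0],0.8],
    [[0.33,0,-0.5],[0,0,0],0.8],
    [[0.5,0,-0.75],[0,0,0],0.8],
    [[0.66,0,-1],[0,0,0],0.8],
    [[0.66,0,-1],[0,0,0],0.8],
    [[0.66,0,-1],[0,0,0],0.8]
  ]
}}

```text
time_s: 1.5
position: [0.503, 0.1459, 0.2364]
eef_rot: [0.708, -0.013, 0.014, -0.706]
wrist_force: [-0.6, -0.1, 0.5]
grip_width: 0.0693
```

Call:
{"name": "step_arm", "arguments": {
  "commands": [
    [[0.16,0,-0.25],[0,0,0],0.8],
    [[0.33,0,-0.5],[0,0,0],0.8],
    [[0.5,0,-0.75],[0,0,0],0.8],
    [[0.66,0,-1],[0,0,0],0.8],
    [[0.66,0,-1],[0,0,0],0.8],
    [[0.66,0,-1],[0,0,0],0.8]
  ]
}}

```text
time_s: 2.1
position: [0.6282, -0.0583, 0.2358]
eef_rot: [0.708, -0.013, 0.013, -0.706]
wrist_force: [0.6, 0.3, 0.0]
grip_width: 0.0695
```

Call:
{"name": "step_arm", "arguments": {
  "commands": [
    [[0,0,-0.25],[0,0,0],0.8],
    [[0,0.2,-0.52],[0,0,0],0.8],
    [[0,0.4,-0.52],[0,0,0],0.8],
    [[0,0.5,-0.52],[0,0,0],0.8],
    [[0,0.5,-0.52],[0,0,0],0.8]
  ]
}}

```text
time_s: 2.6
position: [0.6206, -0.1545, 0.132]
eef_rot: [-0.706, 0.013, -0.007, 0.708]
wrist_force: [0.0, 1.0, 0.2]
grip_width: 0.0698
```

```bash
python3 -c "
from h import *
from station import robot
s=robot.state();tool(s);print(s['joint_positions'].round(2))"
```

```text
t 2.60 TCP station x 98.0 y -175.7 z 132.0 mm; jaw angle 90.15 deg; tilt -1.0000; w 69.8 F [0.  1.  0.2]
[ 0.02  0.52  0.22  1.73 -0.14  0.92  1.84]
```

Call:
{"name": "step_arm", "arguments": {
  "commands": [
    [[0,0.15,0],[0,0,0],0.8],
    [[0,0.3,0],[0,0,0],0.8],
    [[0,0.4,0],[0,0,0],0.8],
    [[0,0.46,0],[0,0,0],0.8],
    [[0,0.46,0],[0,0,0],0.8],
    [[0,0.46,0],[0,0,0],0.8]
  ]
}}

```text
time_s: 3.2
position: [0.6241, -0.1569, 0.0458]
eef_rot: [-0.707, 0.01, -0.011, 0.707]
wrist_force: [0.5, 0.2, -0.5]
grip_width: 0.0693
```

```bash
python3 -c "
from h import *
from station import robot,optics
s=robot.state();tool(s)
im=optics.get_image('top')[165:255,230:370,::-1]
a=cv2.resize(im,None,fx=4,fy=4,interpolation=cv2.INTER_CUBIC)
w=optics.get_image('wrist')[:,:,::-1]
cv2.imwrite('pics/side.png',a); cv2.imwrite('pics/w1.png',w)"
```

```text
t 3.20 TCP station x 101.6 y -178.0 z 45.8 mm; jaw angle 90.09 deg; tilt -1.0000; w 69.3 F [ 0.5  0.2 -0.5]
```

View pics/w1.png

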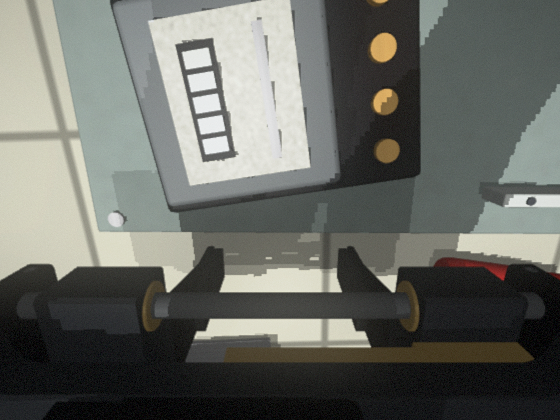

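The wrist view shows the meter's dial and terminals with the plate edge beside the fingers. The fingers are clear of the meter, beyond its far side. Now I'll push slowly toward the robot.

Call:
{"name": "step_arm", "arguments": {
  "commands": [
    [[-0.07,0.02,0],[0,0,0],0.8],
    [[-0.12,0.02,0],[0,0,0],0.8],
    [[-0.14,0.02,0],[0,0,0],0.8],
    [[-0.155,0.02,0],[0,0,0],0.8],
    [[-0.17,0.02,0],[0,0,0],0.8],
    [[-0.185,0.02,0],[0,0,0],0.8],
    [[-0.2,0.02,0],[0,0,0],0.8],
    [[-0.21,0.02,0],[0,0,0],0.8],
    [[-0.22,0.02,0],[0,0,0],0.8],
    [[-0.22,0.02,0],[0,0,0],0.8]
  ]
}}

```text
time_s: 4.3
position: [0.5789, -0.1565, 0.0408]
eef_rot: [0.707, -0.011, 0.011, -0.707]
wrist_force: [3.1, -1.7, 1.5]
grip_width: 0.0698
```

```bash
python3 -c "
from h import *
from station import robot,optics
s=robot.state();tool(s)
c=optics.camera_info('wrist');np.savez('w2.npz',**c)
w=optics.get_image('wrist')[:,:,::-1]
cv2.imwrite('pics/w2.png',cv2.resize((255*(w/255.)**.6).astype(np.uint8),(784,588)))"
```

```text
t 4.30 TCP station x 56.4 y -179.1 z 40.8 mm; jaw angle 90.01 deg; tilt -1.0000; w 69.8 F [ 3.1 -1.7  1.5]
```

View pics/w2.png

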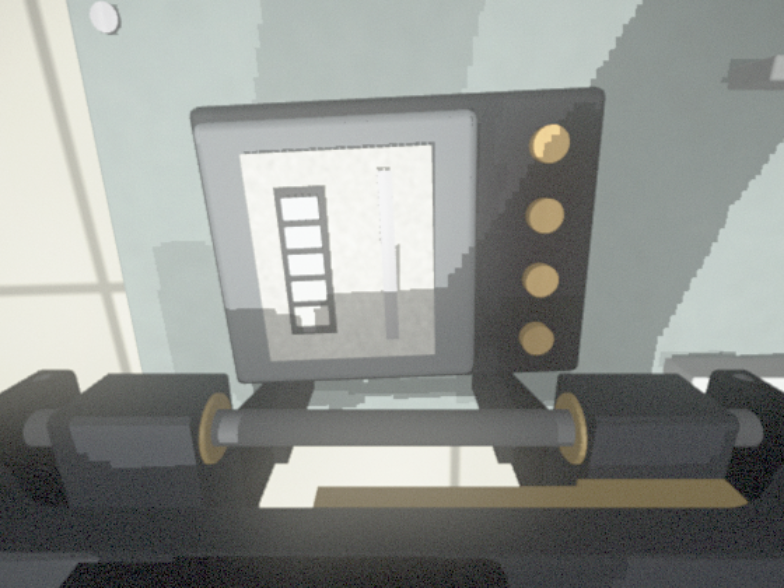

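The wrist view shows the meter now nearly square, with both fingers at its far side. The top corners are at (192,108), (603,88), (577,370) and (240,382) in the 1.4x picture.

Run:
```python
from h import *
c=np.load('w2.npz'); U=crop([(577,370),(240,382),(192,108),(603,88)],(0,0),1.4)
me,e=fit([(c,M,U)],[.53,-.155,-.03]); print(rel(RIG,me).round(4),e)
# check of rail mouth corners' prediction
print((proj(c,place(RIG,[(-.057,-.05,.032),(-.065,-.05,.032),(.057,-.05,.032),(-.09,-.3,.012)]))*1.4).round())
```

```text
[ 0.0008 -0.1801  0.0397] [[4.0, 19.3], [20.1, 19.8], [29.2, 0.3], [11.3, 0.5]]
[[777.  73.]
 [784.  46.]
 [699. 375.]
 [ 56. -18.]]
```

Run:
```python
from h import *
from station import robot,optics
c=np.load('w2.npz')
for k in c: print(k,c[k])
tool(robot.state())
im=optics.get_image('top')[170:240,220:350,::-1]; im=(255*(im/255.)**.45).astype(np.uint8)
cv2.imwrite('pics/top2.png',cv2.resize(im,None,fx=6,fy=6,interpolation=cv2.INTER_CUBIC))
```

```text
intrinsics [[294.26376483   0.         280.23534455]
 [  0.         294.26376483 211.68267615]
 [  0.           0.           1.        ]]
pose [[ 3.08791342e-02 -9.51133490e-01 -3.07232101e-01  4.94440712e-01]
 [ 9.99522869e-01  2.91639830e-02  1.01732853e-02 -1.54226179e-01]
 [-7.16040554e-04 -3.07399653e-01  9.51580233e-01  1.87172279e-01]
 [ 0.00000000e+00  0.00000000e+00  0.00000000e+00  1.00000000e+00]]
t 4.35 TCP station x 56.4 y -179.0 z 40.7 mm; jaw angle 90.01 deg; tilt -1.0000; w 69.7 F [ 4.2 -2.7  2.5]
```

View pics/top2.png

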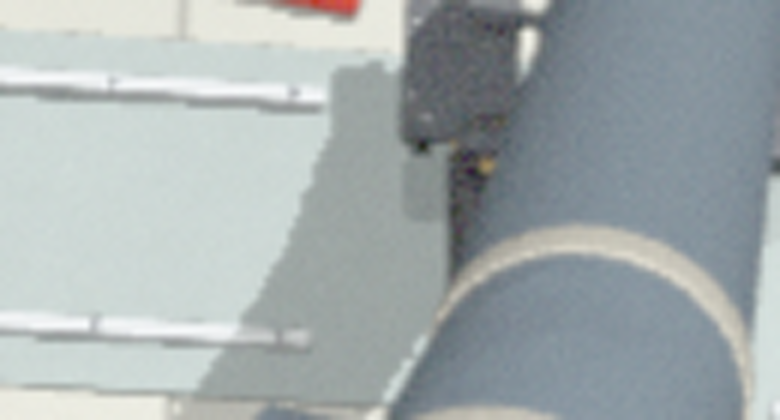

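Run:
```python
from h import *
c=np.load('w2.npz'); U=crop([(577,370),(240,382),(192,108),(603,88)],(0,0),1.4)
L=np.array(M)
def f(q):
    l=L.copy(); l[:,2]=q[3]; return (proj(c,place(q[:3],l))-U).ravel()
r=least_squares(f,[.53,-.155,-.03,.07]); print(rel(RIG,r.x[:3]).round(4),r.x[3],r.fun.round(1))
```

```text
[-0.001  -0.1763  0.0449] 0.055793238723868877 [-0.8 -1.   0.  -0.  -0.5  0.5  1.1  0.3]
```

The free-height fit matches to 1 px: the meter is at x≈−1 mm with yaw ≈+0.045, which agrees with contact at the rear finger only. That is central enough, and the flush rear push will take out the remaining yaw. Next I'll back off, rise, turn 90° and go behind the meter.

Call:
{"name": "step_arm", "arguments": {
  "commands": [
    [[0.1,0,0],[0,0,0],0.8],
    [[0.18,-0.02,0],[0,0,0],0.8],
    [[0.18,-0.25,0],[0,0,0],0.7],
    [[0.18,-0.48,0],[0,0,0],0.6],
    [[0.18,-0.5,0],[0,0,0],0.5],
    [[0.18,-0.5,0],[0,0,0],0.5]
  ]
}}

```text
time_s: 5.0
position: [0.6137, -0.1567, 0.1408]
eef_rot: [-0.706, 0.012, -0.01, 0.708]
wrist_force: [-0.6, -1.2, 0.0]
grip_width: 0.0472
```

Call:
{"name": "step_arm", "arguments": {
  "commands": [
    [[0,0,-0.1],[0,0.0225,0],0.5],
    [[-0.05,0,-0.2],[0,0.045,0],0.5],
    [[-0.1,0,-0.3],[0,0.0675,0],0.5],
    [[-0.15,0,-0.4],[0,0.09,0],0.5],
    [[-0.2,0,-0.5],[0,0.1125,0],0.5],
    [[-0.25,0,-0.5],[0,0.135,0],0.5],
    [[-0.3,0,-0.5],[0,0.1575,0],0.5],
    [[-0.35,0,-0.5],[0,0.18,0],0.5],
    [[-0.4,0,-0.5],[0,0.2025,0],0.5],
    [[-0.46,0,-0.5],[0,0.225,0],0.5],
    [[-0.46,0,-0.5],[0,0.25,0],0.5],
    [[-0.46,0,-0.5],[0,0.25,0],0.5]
  ]
}}

```text
time_s: 6.2
position: [0.5174, -0.2531, 0.1381]
eef_rot: [-0.493, 0.51, -0.506, 0.491]
wrist_force: [0.8, 0.3, -0.3]
grip_width: 0.0437
```

Call:
{"name": "step_arm", "arguments": {
  "commands": [
    [[0,0,0],[0,0,0],0.5],
    [[0,0,0],[0,0,0],0.5]
  ]
}}

```text
time_s: 6.4
position: [0.5193, -0.254, 0.1396]
eef_rot: [-0.493, 0.508, -0.506, 0.493]
wrist_force: [0.4, 1.0, 0.3]
grip_width: 0.0436
```

```bash
python3 -c "
from h import *
from station import robot,optics
s=robot.state();tool(s);print(s['joint_positions'].round(2))"
```

```text
t 6.40 TCP station x -0.2 y -278.4 z 139.6 mm; jaw angle 0.15 deg; tilt -1.0000; w 43.6 F [0.4 1.  0.3]
[-0.1   0.48  0.64  1.89 -0.36  0.89  0.69]
```

Call:
{"name": "step_arm", "arguments": {
  "commands": [
    [[0,0.2,0],[0,0,0],0.5],
    [[0,0.4,0],[0,0,0],0.5],
    [[0,0.5,0],[0,0,0],0.5],
    [[0,0.5,0],[0,0,0],0.5],
    [[-0.05,0.5,0],[0,0,0],0.5],
    [[-0.1,0.5,0],[0,0,0],0.5],
    [[-0.125,0.5,0],[0,0,0],0.5],
    [[-0.15,0.5,0],[0,0,0],0.5],
    [[-0.175,0.5,0],[0,0,0],0.5],
    [[-0.2,0.5,0],[0,0,0],0.5],
    [[-0.225,0.5,0],[0,0,0],0.5],
    [[-0.25,0.5,0],[0,0,0],0.5]
  ]
}}

```text
time_s: 7.6
position: [0.5217, -0.207, 0.0416]
eef_rot: [0.492, -0.506, 0.51, -0.491]
wrist_force: [-0.5, -4.6, 2.3]
grip_width: 0.0433
```

Call:
{"name": "step_arm", "arguments": {
  "commands": [
    [[-0.025,0,0],[0,0,0],0.5],
    [[-0.05,0,0],[0,0,0],0.5],
    [[-0.075,0,0],[0,0,0],0.5],
    [[-0.1,0,0],[0,0,0],0.5],
    [[-0.125,0,0],[0,0,0],0.5],
    [[-0.125,0,0],[0,0,0],0.5]
  ]
}}

```text
time_s: 8.2
position: [0.5227, -0.1809, 0.0415]
eef_rot: [0.492, -0.507, 0.509, -0.492]
wrist_force: [-0.5, -4.3, 2.6]
grip_width: 0.0437
```

```bash
python3 -c "
from h import *
from station import robot,optics
s=robot.state();tool(s)
c=optics.camera_info('wrist');np.savez('w3.npz',**c)
w=optics.get_image('wrist')[:,:,::-1]
cv2.imwrite('pics/w3.png',cv2.resize((255*(w/255.)**.6).astype(np.uint8),(784,588)))"
```

```text
t 8.20 TCP station x 1.0 y -205.1 z 41.5 mm; jaw angle -0.03 deg; tilt -1.0000; w 43.7 F [-0.5 -4.3  2.6]
```

View pics/w3.png

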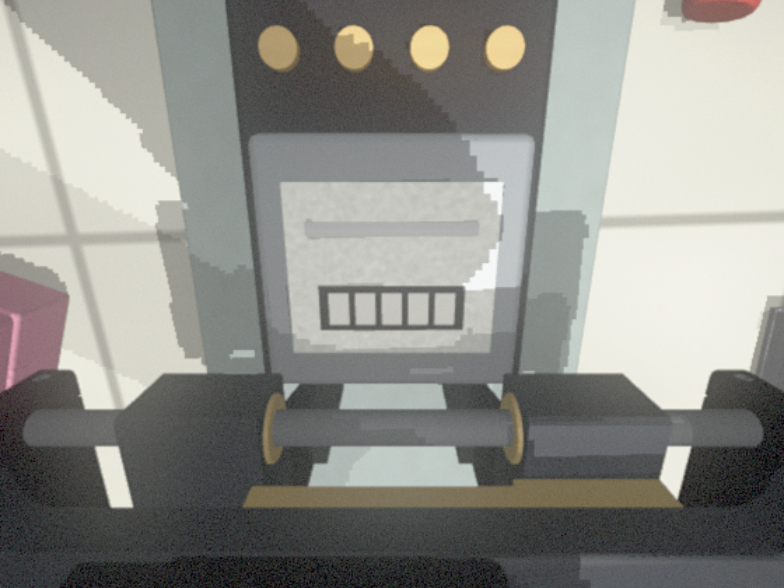

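The meter is square to the fingers. At row 200 the plate edges are at columns 178 and 609 (middle 393.5) and the meter sides at 251 and 539 (middle 395), so it is centred within about 1 mm. I'll push on.

Call:
{"name": "step_arm", "arguments": {
  "commands": [
    [[-0.03,0,0],[0,0,0],0.5],
    [[-0.07,0,0],[0,0,0],0.5],
    [[-0.11,0,0],[0,0,0],0.5],
    [[-0.15,0,0],[0,0,0],0.5],
    [[-0.19,0,0],[0,0,0],0.5],
    [[-0.23,0,0],[0,0,0],0.5],
    [[-0.27,0,0],[0,0,0],0.5],
    [[-0.31,0,0],[0,0,0],0.5],
    [[-0.35,0,0],[0,0,0],0.5],
    [[-0.39,0,0],[0,0,0],0.5],
    [[-0.42,0,0],[0,0,0],0.5],
    [[-0.42,0,0],[0,0,0],0.5]
  ]
}}

```text
time_s: 9.45
position: [0.5253, -0.0964, 0.0412]
eef_rot: [0.492, -0.507, 0.509, -0.492]
wrist_force: [1.4, -3.4, 2.4]
grip_width: 0.0436
```

```bash
python3 -c "
from h import *
from station import robot,optics
s=robot.state();tool(s)
w=optics.get_image('wrist')[:,:,::-1]
cv2.imwrite('pics/w4.png',cv2.resize((255*(w/255.)**.6).astype(np.uint8),(784,588)))"
```

```text
t 9.45 TCP station x 1.0 y -120.6 z 41.2 mm; jaw angle -0.02 deg; tilt -1.0000; w 43.6 F [ 1.4 -3.4  2.4]
```

View pics/w4.png

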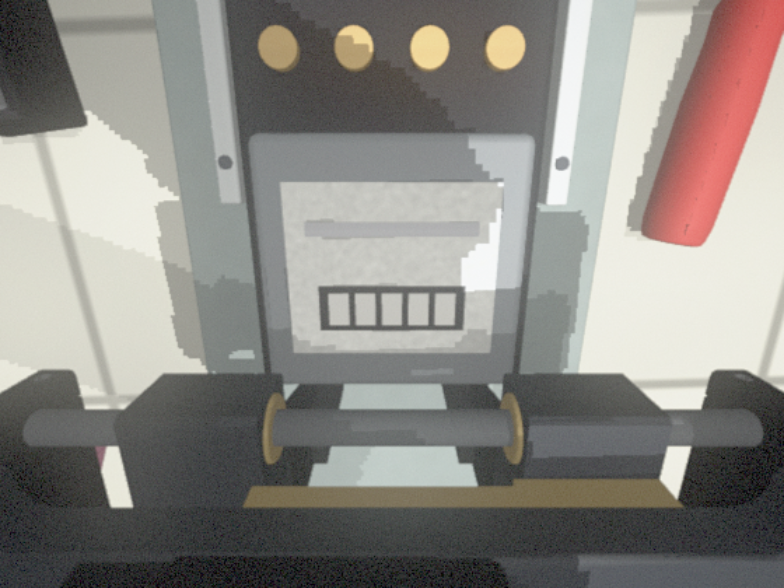

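Both rail ends are visible and symmetrical, at columns 240 and 544, with the meter between them within 1 mm of centre. I'll continue.

Call:
{"name": "step_arm", "arguments": {
  "commands": [
    [[-0.03,0,0],[0,0,0],0.5],
    [[-0.07,0,0],[0,0,0],0.5],
    [[-0.11,0,0],[0,0,0],0.5],
    [[-0.15,0,0],[0,0,0],0.5],
    [[-0.19,0,0],[0,0,0],0.5],
    [[-0.23,0,0],[0,0,0],0.5],
    [[-0.27,0,0],[0,0,0],0.5],
    [[-0.31,0,0],[0,0,0],0.5],
    [[-0.35,0,0],[0,0,0],0.5],
    [[-0.39,0,0],[0,0,0],0.5],
    [[-0.43,0,0],[0,0,0],0.5],
    [[-0.47,0,0],[0,0,0],0.5]
  ]
}}

```text
time_s: 10.7
position: [0.5277, -0.0038, 0.041]
eef_rot: [0.492, -0.507, 0.509, -0.491]
wrist_force: [-0.6, -8.2, 4.9]
grip_width: 0.0434
```

Call:
{"name": "step_arm", "arguments": {
  "commands": [
    [[-0.04,0,0],[0,0,0],0.5],
    [[-0.08,0,0],[0,0,0],0.5],
    [[-0.12,0,0],[0,0,0],0.5],
    [[-0.15,0,0],[0,0,0],0.5],
    [[-0.18,0,0],[0,0,0],0.5],
    [[-0.2,0,0],[0,0,0],0.5],
    [[-0.2,0,0],[0,0,0],0.5]
  ]
}}

```text
time_s: 11.4
position: [0.5289, 0.0371, 0.0409]
eef_rot: [0.492, -0.508, 0.508, -0.492]
wrist_force: [0.1, -5.0, 3.6]
grip_width: 0.0433
```

```bash
python3 -c "
from h import *
from station import robot,optics
tool(robot.state())"
```

```text
t 11.40 TCP station x 0.4 y 12.9 z 40.9 mm; jaw angle -0.05 deg; tilt -1.0000; w 43.3 F [ 0.1 -5.   3.6]
```

Call:
{"name": "step_arm", "arguments": {
  "commands": [
    [[-0.015,0,0],[0,0,0],0.5],
    [[-0.03,0,0],[0,0,0],0.5],
    [[-0.045,0,0],[0,0,0],0.5],
    [[-0.06,0,0],[0,0,0],0.5],
    [[-0.07,0,0],[0,0,0],0.5],
    [[-0.075,0,0],[0,0,0],0.5]
  ]
}}

```text
time_s: 12.0
position: [0.5291, 0.0512, 0.0408]
eef_rot: [0.492, -0.508, 0.509, -0.491]
wrist_force: [-0.4, -7.5, 5.6]
grip_width: 0.0435
```

Call:
{"name": "step_arm", "arguments": {
  "commands": [
    [[-0.005,0,0],[0,0,0],0.5],
    [[-0.01,0,0],[0,0,0],0.5]
  ]
}}

```text
time_s: 12.2
position: [0.5291, 0.0527, 0.0408]
eef_rot: [0.492, -0.508, 0.509, -0.491]
wrist_force: [-1.1, -10.1, 5.5]
grip_width: 0.0433
```

Call:
{"name": "step_arm", "arguments": {
  "commands": [
    [[-0.005,0,0],[0,0,0],0.5],
    [[-0.005,0,0],[0,0,0],0.5]
  ]
}}

```text
time_s: 12.4
position: [0.5291, 0.0527, 0.0409]
eef_rot: [0.492, -0.507, 0.509, -0.491]
wrist_force: [-0.5, -9.9, 4.4]
grip_width: 0.0437
```

Call:
{"name": "step_arm", "arguments": {
  "commands": [
    [[-0.01,0,0],[0,0,0],0.5],
    [[-0.01,0,0],[0,0,0],0.5]
  ]
}}

```text
time_s: 12.6
position: [0.5289, 0.0528, 0.0409]
eef_rot: [0.493, -0.507, 0.51, -0.49]
wrist_force: [-1.2, -14.1, 6.0]
grip_width: 0.0435
```

Call:
{"name": "step_arm", "arguments": {
  "commands": [
    [[-0.01,0,0],[0,0,0],0.5],
    [[-0.01,0,0],[0,0,0],0.5]
  ]
}}

```text
time_s: 12.8
position: [0.5288, 0.0528, 0.0409]
eef_rot: [0.493, -0.507, 0.511, -0.489]
wrist_force: [-2.0, -17.6, 6.0]
grip_width: 0.0432
```

```bash
python3 -c "
from h import *
from station import robot,optics
tool(robot.state())"
```

```text
t 12.80 TCP station x -0.1 y 28.6 z 40.9 mm; jaw angle -0.27 deg; tilt -1.0000; w 43.2 F [ -2.  -17.6   6. ]
```

The tool has stopped at y≈28.6 (about 30 expected) while the force rises to 18 N, so the meter is against the block. I'll retreat and check with the fixed cameras.

Call:
{"name": "step_arm", "arguments": {
  "commands": [
    [[0.03,0,0],[0,0,0],0.5],
    [[0.1,0,0],[0,0,0],0.5],
    [[0.25,0,0],[0,0,0],0.5],
    [[0.4,-0.1,0],[0,0,0],0.5],
    [[0.5,-0.3,0],[0,0,0],0.5],
    [[0.7,-0.5,0],[0,0,0],0.5],
    [[0.9,-0.7,0],[0,0,0],0.5],
    [[1,-0.8,0],[0,0,0],0.5],
    [[1,-0.8,0],[0,0,0],0.5]
  ]
}}

```text
time_s: 13.7
position: [0.5245, -0.145, 0.2047]
eef_rot: [0.489, -0.507, 0.512, -0.492]
wrist_force: [0.0, 0.4, -0.0]
grip_width: 0.0436
```

Call:
{"name": "step_arm", "arguments": {
  "commands": [
    [[0.25,0,0],[0,0,0],0.5],
    [[0.5,0,0],[0,0,0],0.5],
    [[0.6,0,0],[0,0,0],0.5],
    [[0.6,0,0],[0,0,0],0.5]
  ]
}}

```text
time_s: 14.1
position: [0.5181, -0.2622, 0.1997]
eef_rot: [-0.491, 0.509, -0.508, 0.491]
wrist_force: [0.1, 0.3, 0.1]
grip_width: 0.0433
```

Run:
```python
from h import *
from station import robot,optics
tool(robot.state())
g=lambda im:(255*(im/255.)**.45).astype(np.uint8)
a=g(optics.get_image('top')[172:244,180:280,::-1]);b=g(optics.get_image('scene')[170:250,265:385,::-1])
a=cv2.resize(a,(400,288),interpolation=cv2.INTER_CUBIC);b=cv2.resize(b,(400,267),interpolation=cv2.INTER_CUBIC)
cv2.imwrite('pics/end.png',np.hstack([a,cv2.copyMakeBorder(b,0,21,0,0,cv2.BORDER_CONSTANT)]))
```

```text
t 14.10 TCP station x -1.1 y -286.6 z 199.7 mm; jaw angle -0.27 deg; tilt -1.0000; w 43.3 F [0.1 0.3 0.1]
```

View pics/end.png

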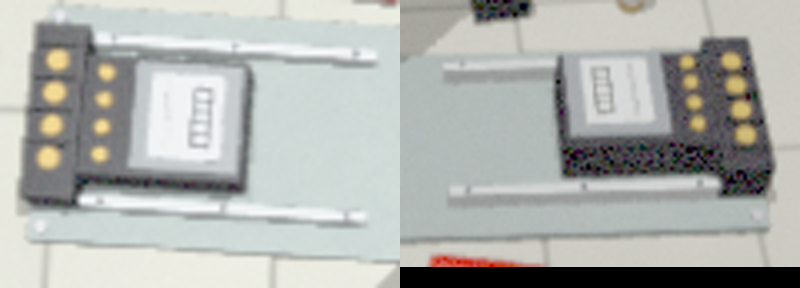

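Both views show the meter's terminal end flush against the block, with no visible gap. It sits square between the rails and clear of both, and the arm is well away. I'll hand the job in.

```bash
python3 -c "
from station import workorder
print(workorder.sign_off())"
```

```text
the job is handed in; nothing more can be done
None
```

The meter is home against the terminal block, and I handed the job in at about 14 s of the 72 s allowed. I first pushed it from its far side with two fingers to square and centre it. Then I pushed it from behind with two fingers, straight down the lane.

**Last checks:**
- **Home:** the tool stopped at station y≈28.6 mm, where I expected about 30.5 mm, and the push force rose from about 5 N to 18 N. The final top and scene views show no gap at the block.
- **Rails:** wrist views before the lane and with the meter's front already between the rails showed it square and within about 1 mm of the centre line. The final views show it clear of both rails. I did not take pictures further down the lane.
- **Bystanders:** nothing else was touched as far as the views and forces showed. I did not measure every bystander again.

**Disagreements:**
- **First meter position:** the two fixed cameras disagreed by about 14 mm across the lane because I misread the meter's edges. A brighter crop fixed this.
- **Meter height:** the wrist camera's best fit put the meter's top at 56 mm above the bench, where 71 mm was expected. I left this unresolved, as the position and angle agreed with where the fingers touched.

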